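# Caddy on the hook, board holder held open

### The job

Get the circuit-board holder ready for me: first hang the little parts caddy by its handle on the hook of the hook stand, so that it hangs free, and let go of it. Then take the upright tab of the holder's spring-loaded jaw and pull the jaw open until its index tooth is level with the marker on the scale, and finish while still holding it there in the gripper, because the spring would shut it. Leave the marker, the solder spool, the bottle and the meter where they are.

Things in the scene. Friction and masses are not known exactly. Their poses are not given: they have to be found in the camera images.
- caddy: Parts caddy, loose, 110-220 g: open aluminium tray 64 (its x) x 104 (its y) x 45 mm high under a rigid steel handle lying in its plane x = 0. Origin: centre of its underside, z up. The handle, a 9 mm round bar, rises at y = +-52 mm, runs level 100 mm above the origin (bar centre) for |y| = 52 to 16 mm, and between rises to a peak at y = 0. Pinch a level part from above, closing along x.
- caddy_peak (a point): Bar centre of the handle's middle peak, 115 mm above the caddy's underside and 70 mm above the tray's rim; axes as the caddy's. The hook arm goes under it; pinching at about |y| = 33 mm leaves it free.
- hook: Hook stand, fixed: foot 110 x 90 x 12 mm and an 8 mm steel rod. Origin on the bench under the post, z up. Rod centre line, in its x-z plane (mm): post (0, 0) to (0, 172), arm out along its -x (roughly towards the robot's side): (-55, 165) the seat, (-75, 168), upturned tip (-92, 187), topmost metal 191.
- hook_seat (a point): Lowest point of the hook arm's centre line, 165 mm high, 55 mm out from the post, where the caddy's peak rests (bar on rod: peak about 11 mm higher, caddy's underside about 61 mm above the bench); axes as the hook's, x runs from tip to post.
- holder: Circuit-board holder, fixed: grey base 220 (its x) x 100 (its y) x 12 mm, fixed aluminium jaw 55 mm high with its near face at x = +70 mm, stop block 26 mm high at x = -104 mm. Origin: centre of its underside, z up; -x, roughly towards the robot, is the pulling direction. White scale along its +y edge.
- slide: The holder's moving jaw: plate 60 mm wide, top 24 mm high, jaw 90 mm wide, 55 mm high at x = 58 to 70 mm, and an upright tab. Slides 0 to 65 mm along the holder's -x. A spring shuts it: 4 N at the start, 1 N more per 10 mm, plus 0.5 N friction; let go, it snaps shut. Origin = the holder's when shut, moves with the slide; axes as the holder's.
- tab_top (a point): Centre of the top of the slide's dark upright tab, 86 mm above the bench; moves with the slide. The tab is 12 mm thick (holder's x), 40 mm wide (y), centred at the slide's x = -5 mm, y = 0, and free from 24 mm up to its top; 57 mm lie free between it and the moving jaw.
- index (a point): Tip of the slide's index tooth, a small tooth 3 mm wide on the slide's +y side, at the same x as the tab's centre, 20 mm high; moves with the slide.
- mark (a point): Tip of the marker, a small dark steel clip 8 mm wide, top 27 mm high, on the scale at the holder's +y edge; tip 20 mm high; axes as the holder's. It sits 25 to 50 mm from the index tooth's starting place, towards the holder's -x. The jaw is at the mark when index and mark have the same x in the holder's frame. A stiff sliding clip: do not shift it.
- spool: Bystander: loose solder spool standing on end, 60 mm diameter, 50 mm high; origin: centre of its underside.
- bottle: Bystander: loose small bottle, 50 mm diameter, 100 mm high; origin: centre of its underside.
- meter: Bystander: loose hand multimeter lying flat, 130 x 70 mm, 36 mm high at its dial; origin: centre of its underside.
Mind the look-alikes: they are no part of the job. What is shaped like the caddy but purple is not meant. There is more than one size of the holder; the one meant has the size given above.

How it is judged:
By the outcome, as a careful person would: the job done as asked, in the order asked, and still so for the second after the job is handed in, while the arm keeps its last pose, push and grip.
It also fails if it takes over 54 s, if anything falls off the work surface, if the arm or the gripper's body presses on something with over 40 N, if the wrist force passes 120 N, or if a joint passes its speed limit or range.

### The arm

A 6-joint arm with a two-finger parallel gripper is mounted at the origin on the work surface. World frame = base frame: x ahead of the robot, y to its left, z up, the work surface at z = 0. Lengths are in m, angles in rad, forces in N, time in s.
With the tool pointing down it reaches from about 0.225 to 0.875 m from the base axis. Payload 3.4 kg.
Tool frame: the origin (TCP) lies at the very end of the fingers, on their centre line; the grasp point (between the pads) lies 19 mm behind it (manip.tcp_to_grasp is the distance from the TCP to the grasp point, in m); z points along the fingers, y is the line along which they close (so a half turn about z gives the same grasp; the last joint's range is limited). The gripper opens to 85 mm and grips with 20 to 120 N. Pads are 22 mm wide; open, the fingers measure 114 mm over their backs; the gripper's body (76 mm by 85 mm) begins 54 mm behind the grasp point. The pads swing forward as they close: fully open they stand 13 mm farther back than shut.
Start: joints at [-1.404, 0.276, 1.505, -0, 1.361, -0.121], TCP at [0.163, -0.551, 0.231] pointing down, gripper open.
Joint ranges: [-2.89, 2.89], [-0.75, 2.08], [0.22, 2.7], [-1.18, 4.32], [0.11, 2.71], [-2.7, 2.7]. Speed limits (rad/s): [2.57, 2.57, 3.14, 3.14, 3.14, 3.14].

### API

Orientations are given as a unit quaternion [w, x, y, z].
In Python, from rig import status, get_image, job, manip gives the robot as it stands.
- The arm moves only by the tool apply_moves, never from a script. Its arguments are lists of equal length, an entry for each row: "xyz": the shift along the tool's x, y, z each as a share of 0.3 m, from -1 to 1, a list of three; "rot": the turn, a rotation vector about the tool's x, y, z each as a share of 60 degrees, from -1 to 1, a list of three; "hand": the opening, from -1 (shut) to 1 (fully open). A call has 1 to 8 rows; each row shifts and turns the commanded pose from where the row before left it, along the tool's axes as they then stand; what a row does not reach is not made up. A row lasts 1/8 s, in which the tool goes at most 62.5 mm and 10.7 degrees, less where a joint would pass 70% of its speed; a pose out of reach is approached as far as the arm can. A call with a number of a shift or a turn outside -1 to 1 is refused whole. A call with a gripper value outside its range is refused whole. The fingers move at their own pace and stop on an object; "force" is the grip in N (left out, the last holds). Time passes only in rows, so rows that do not move let the fingers close. It gives the time, the measured TCP pose, the force, the opening and the grip force at its end, in the units of the state.
- status.get_state(): the state, without advancing time (a new reading comes with each control period).
- get_image(name): name is "side" or "top" or "wrist"; returns a dict with "pixels" (480x640x3 uint8, red, green, blue), "fovy" (degrees; the focal length in pixels is half the picture's height over the tangent of half this angle, whatever the lens; pixels are square), "cx", "cy" (the principal point, pixels), "origin" and "orientation" of the camera in the world; the wrist camera has in their place "tool_from_camera" (4x4, takes a point from camera to tool coordinates, whose origin is the TCP and whose axes are the flange's). Camera axes: x right, y down, z forward; pixel columns grow to the right and rows downward; lengths in m; the calibration is good to about 2 mm. A picture is of the moment at which its call begins: read the wrist's pose just before it. There is no depth.
- job.sign_off(): hands the job in; it is judged then, once.
The state is a dict: "clock": time; "qpos": joint angles; "qd": joint speeds; "effort": joint torques, N m; "position": TCP position; "ee_rot": TCP orientation; "contact_force": force on the tool from outside, world axes, zero at the start; "moment": the same for the moment, N m; "width": finger opening in m; "gripper_force": force on a finger pad.
Only numpy, scipy, OpenCV 4.12 (cv2) and the standard library are available. Lean on these libraries where they do the work, as an engineer would, in place of code of your own. Each camera call takes 0.05 s, during which the arm holds its last target. There are 200 camera calls.

## Working session

There is one attempt and no reset: what is moved stays moved. The work goes in short steps, Python scripts to look and compute and a tool call to move; the robot and the scene stay as the last step left them, time stands still between calls to the robot, and variables do not carry over. Pictures are saved under pics/ and viewed, at most 10 in all, crops included, and the job is handed in when it is done.

Besides the shell and the picture viewer there is one more tool, called after "Emit:" in YAML: its name, and indented under it one key for each argument. apply_moves: Moves the arm, as the interface text tells. Its arguments: {"type":"object","properties":{"xyz":{"type":"array","items":{"type":"array","items":{"type":"number","minimum":-1,"maximum":1}}},"rot":{"type":"array","items":{"type":"array","items":{"type":"number","minimum":-1,"maximum":1}}},"hand":{"type":"array","items":{"type":"number"}},"force":{"type":"number"}},"required":["xyz","rot","hand"]}

```bash
mkdir -p pics; ls
cat > h.py <<'E'
import numpy as np, cv2, json
from scipy.spatial.transform import Rotation as R
def Rq(q): return R.from_quat([q[1],q[2],q[3],q[0]]).as_matrix()
def grab(name,fn):
    from rig import status,get_image
    s=status.get_state(); im=get_image(name)
    p=np.array(im['pixels']); cv2.imwrite(f'pics/{fn}.png',p[:,:,::-1])
    f=p.shape[0]/2/np.tan(np.radians(im['fovy'])/2)
    if name=='wrist':
        T=np.eye(4);T[:3,:3]=Rq(s['ee_rot']);T[:3,3]=s['position']
        M=T@np.array(im['tool_from_camera']); Rc=M[:3,:3];o=M[:3,3]
    else: Rc=Rq(im['orientation']);o=np.array(im['origin'])
    c=dict(f=f,cx=im['cx'],cy=im['cy'],R=Rc.tolist(),o=o.tolist())
    json.dump(c,open(f'pics/{fn}.json','w')); return c,p
def load(fn): return json.load(open(f'pics/{fn}.json'))
def ray(c,u,v):
    d=np.array(c['R'])@np.array([(u-c['cx'])/c['f'],(v-c['cy'])/c['f'],1]);return np.array(c['o']),d
def plane(c,u,v,z):
    o,d=ray(c,u,v);return o+d*(z-o[2])/d[2]
def tri(*obs):
    A=np.zeros((3,3));b=np.zeros(3);L=[]
    for c,u,v in obs:
        o,d=ray(c,u,v);d=d/np.linalg.norm(d);P=np.eye(3)-np.outer(d,d);A+=P;b+=P@o;L.append((P,o))
    x=np.linalg.solve(A,b);return x,[np.linalg.norm(P@(x-o)) for P,o in L]
def proj(c,X):
    p=np.array(c['R']).T@(np.array(X)-np.array(c['o']));return c['f']*p[0]/p[2]+c['cx'],c['f']*p[1]/p[2]+c['cy']
E
python3 - <<'E'
from h import *
from rig import status
for n in ['side','top']:
    c,p=grab(n,n+'0'); print(n,c['o'],c['f'],np.array(c['R']).round(2).tolist())
s=status.get_state(); print(s)
E
```

```text
pics
side [0.17337771344269132, 0.6654275212024855, 0.9408575501293799] 457.1758362233548 [[-0.89, -0.36, 0.28], [-0.46, 0.69, -0.56], [0.01, -0.62, -0.78]]
top [0.30372585757652903, 0.054900155815594175, 0.9413784665136441] 441.65474696780296 [[0.03, -0.98, 0.22], [-1.0, -0.03, 0.0], [0.0, -0.22, -0.98]]
{'clock': 0.1, 'qpos': array([-1.40399102e+00,  2.76533046e-01,  1.50601863e+00, -7.68574074e-07,
        1.36067216e+00, -1.21025866e-01]), 'qd': array([ 0.00161591, -0.00273197, -0.00259972, -0.00177187, -0.00027879,
        0.00032267]), 'effort': array([ 6.54511005e-04, -4.17701590e+01, -2.46404314e+01, -2.45226929e-04,
        5.70569246e-03,  3.17710658e-06]), 'position': array([ 0.16312947, -0.55088822,  0.23052064]), 'ee_rot': array([-8.15367020e-04,  9.89661673e-01,  1.43419343e-01, -1.90426511e-05]), 'contact_force': array([ 0.01186126, -0.1506279 , -0.86258752]), 'moment': array([-0.01153311, -0.00763308,  0.00572244]), 'gripper_force': 0.0, 'width': 0.08523050674536342}
```

View pics/side0.png

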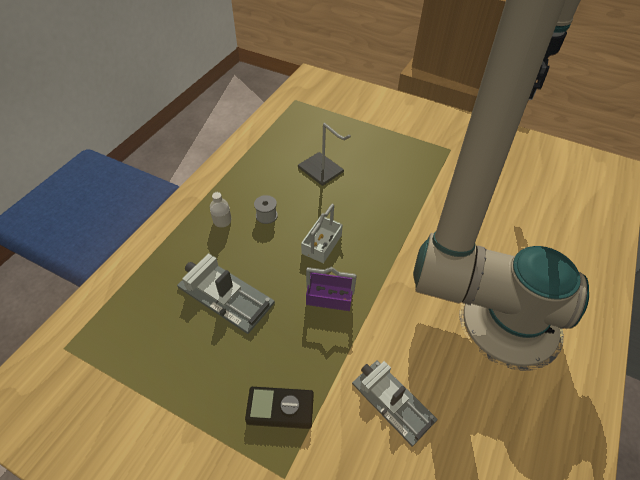

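View pics/top0.png

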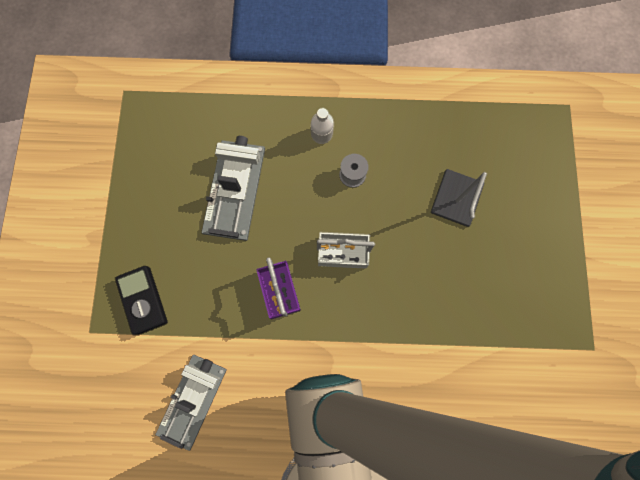

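The side view shows the hook stand at (322,165), the caddy at (322,240), the purple look-alike at (330,288), the large holder at (225,290) and the small one at (395,400). In the top view they are: hook (460,195), caddy (345,248), holder (233,190). I'll enlarge these.

Run:
```python
from h import *
t=cv2.imread('pics/top0.png');s=cv2.imread('pics/side0.png')
def cr(i,u,v,w,h,k): return cv2.resize(i[v:v+h,u:u+w],(w*k,h*k),interpolation=cv2.INTER_CUBIC)
# tile: 266x300 each
def tile(i,u,v,w=66,h=75): return cr(i,u,v,w,h,4)
a=np.hstack([cr(t,310,220,66,60,4),cr(t,428,165,66,60,4),cr(s,294,200,66,60,4)])
b=np.hstack([cr(t,196,130,66,75,4),cr(t,196,175,66,75,4),cr(s,290,118,66,75,4)])
cv2.imwrite('pics/m1.png',np.vstack([a,b]))
```

```text
(no output)
```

View pics/m1.png

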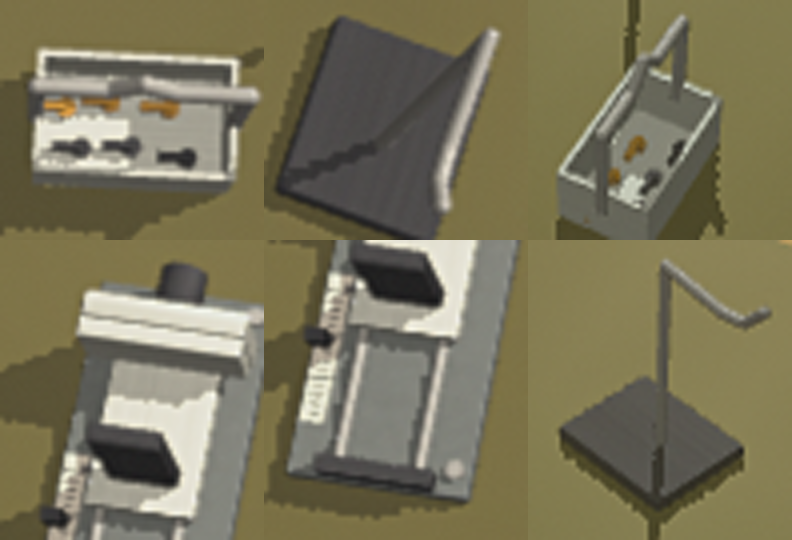

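The tiles show: caddy handle corners in top view at (318,241) and (374.5,244), in side view at (312,232.5) and (333,205). Hook post top is at (485,173) top / (328,124) side, tip at (473,216) / (354,136). The tab and the marker (dark clip at the left edge) are visible on the holder.

Run:
```python
from h import *
T=load('top0');S=load('side0')
P={'hl?':((318,241.2),(333.3,205)),'hl2':((318,241.2),(312,232.5)),'hr':((374.5,244.2),(333.3,205)),'post':((485,173.2),(328.2,124.2)),'tip':((473.2,216.2),(354,136))}
for k,(a,b) in P.items():
    x,e=tri((T,*a),(S,*b));print(k,x.round(4),np.round(e,4))
# foot corners hook z=.012
for u,v in [(340,15),(278,188),(435,240)]:
    print('foot',plane(T,428+(u-264)/4,165+v/4,.012).round(3))
# holder base corners z=.012 bottom tile2
for u,v in [(288,472),(468,500),(520,245)]:
    print('base',plane(T,196+(u-264)/4,175+(v-240)/4,.012).round(3))
for u,v in [(310,335),(330,340)]:
    print('mark',plane(T,196+(u-264)/4,175+(v-240)/4,.025).round(3))
for u,v in [(90,432),(165,440),(178,484),(100,470)]:
    for z in (.086,):print('tab',plane(T,196+u/4,130+(v-240)/4,z).round(3))
for u,v in [(354,158),(322,112)]: print('by',plane(T,u,v,.05).round(3))
```

```text
hl? [0.4521 0.0521 0.2206] [0.0117 0.0117]
hl2 [0.4903 0.0539 0.1008] [0.0002 0.0002]
hr [ 0.489  -0.0577  0.0913] [0.0012 0.0012]
post [ 0.6078 -0.252   0.17  ] [0.0065 0.0065]
tip [ 0.5194 -0.2212  0.185 ] [0.0071 0.0071]
foot [ 0.686 -0.23   0.012]
foot [ 0.584 -0.193  0.012]
foot [ 0.557 -0.277  0.012]
base [0.52  0.305 0.012]
base [0.508 0.207 0.012]
base [0.654 0.188 0.012]
mark [0.594 0.296 0.025]
mark [0.591 0.285 0.025]
tab [0.619 0.262 0.086]
tab [0.616 0.223 0.086]
tab [0.593 0.215 0.086]
tab [0.599 0.255 0.086]
by [ 0.688 -0.018  0.05 ]
by [0.795 0.054 0.05 ]
```

```bash
cat >> h.py <<'E'
def go(target,psi):  # psi: world angle of tool x, deg (tool down): shares; turn first, then shift
    from rig import status
    s=status.get_state(); Rt=Rq(s['ee_rot']); a=np.radians(psi)
    G=np.array([[np.cos(a),np.sin(a),0],[np.sin(a),-np.cos(a),0],[0,0,-1]])
    rv=R.from_matrix(Rt.T@G).as_rotvec(degrees=True)/60
    sh=G.T@(np.array(target)-s['position'])/.3
    print('rot',rv.round(4),'shift',sh.round(4),'pos',s['position'].round(4),'F',s['contact_force'].round(1),'t',s['clock'],'w',s['width'])
E
python3 - <<'E'
from h import *
from rig import get_image
print(np.array(get_image('wrist')['tool_from_camera']).round(3).tolist())
go([.42,-.13,.38],89)
E
```

```text
[[0.001, -0.965, -0.263, 0.067], [1.0, 0.001, -0.0, -0.001], [0.0, -0.263, 0.965, -0.143], [0.0, 0.0, 0.0, 1.0]]
rot [-1.1000e-03 -1.0000e-03 -1.2085e+00] shift [ 1.4179  0.8316 -0.498 ] pos [ 0.1631 -0.551   0.2306] F [0.1 0.1 0.1] t 0.15 w 0.08506270696735659
```

Emit:
apply_moves:
  xyz:
    - [0,0,-0.07]
    - [0,0,-0.07]
    - [0,0,-0.07]
    - [0,0,-0.07]
    - [0,0,-0.07]
    - [0,0,-0.07]
    - [0,0,-0.08]
  rot:
    - [0,0,-0.1726]
    - [0,0,-0.1726]
    - [0,0,-0.1726]
    - [0,0,-0.1726]
    - [0,0,-0.1726]
    - [0,0,-0.1726]
    - [0,0,-0.1726]
  hand: [1,1,1,1,1,1,1]

```text
clock: 1.02
position: [0.1632, -0.5511, 0.3814]
ee_rot: [-0.001, 0.711, 0.703, 0.0]
contact_force: [-0.4, 0.0, -1.0]
width: 0.0853
gripper_force: 0.0
```

```bash
python3 -c "
from h import *
go([.5,-.08,.38],89)"
```

```text
rot [-0.0002 -0.0012  0.0054] shift [1.5896 1.0952 0.0048] pos [ 0.1632 -0.5511  0.3814] F [-0.4  0.  -1. ] t 1.025 w 0.08525767891631675
```

Emit:
apply_moves:
  xyz:
    - [0.1325,0.0913,0]
    - [0.1325,0.0913,0]
    - [0.1325,0.0913,0]
    - [0.1325,0.0913,0]
    - [0.1325,0.0913,0]
    - [0.1325,0.0913,0]
  rot:
    - [0,0,0]
    - [0,0,0]
    - [0,0,0]
    - [0,0,0]
    - [0,0,0]
    - [0,0,0]
  hand: [1,1,1,1,1,1]

```text
clock: 1.78
position: [0.3324, -0.3143, 0.3811]
ee_rot: [-0.0, 0.713, 0.701, 0.0]
contact_force: [0.7, 0.3, 0.1]
width: 0.0858
gripper_force: 0.0
```

Emit:
apply_moves:
  xyz:
    - [0.1325,0.0913,0]
    - [0.1325,0.0913,0]
    - [0.1325,0.0913,0]
    - [0.1325,0.0913,0]
    - [0.1325,0.0913,0]
    - [0.1325,0.0913,0]
    - [0,0,0]
    - [0,0,0]
  rot:
    - [0,0,0]
    - [0,0,0]
    - [0,0,0]
    - [0,0,0]
    - [0,0,0]
    - [0,0,0]
    - [0,0,0]
    - [0,0,0]
  hand: [1,1,1,1,1,1,1,1]

```text
clock: 2.78
position: [0.4999, -0.0805, 0.381]
ee_rot: [-0.0, 0.713, 0.701, -0.001]
contact_force: [-0.1, -0.2, -0.3]
width: 0.0855
gripper_force: 0.0
```

```bash
python3 -c "
from h import *
c,p=grab('wrist','w1');print(c['f'],c['o'])
go([.56,.2,.38],89)
im=cv2.imread('pics/w1.png'); cv2.imwrite('pics/w1b.png',im)"
```

```text
413.7924469689356 [0.5012637791233038, -0.013210192273845386, 0.5236127861872347]
rot [-0.0008  0.0006 -0.001 ] shift [0.9399 0.1845 0.0037] pos [ 0.4997 -0.0809  0.3811] F [0.2 0.9 0.7] t 2.825 w 0.08545819343568203
```

View pics/w1.png

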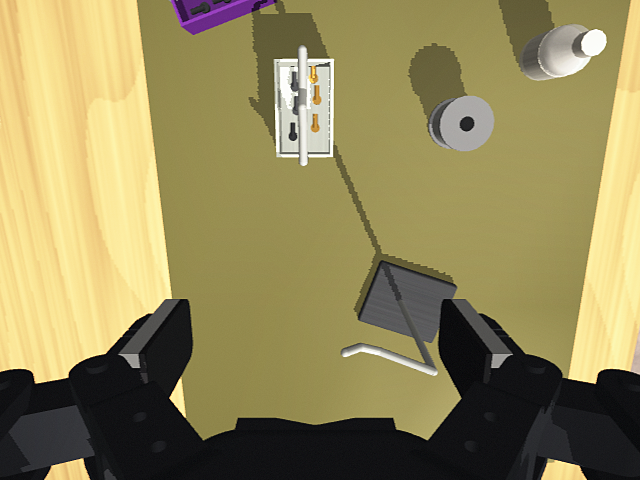

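Wrist view: the caddy's handle runs from (303,49) to (303,162), with the peak at about (302,100). The hook's post top is at (434,373), seat near (363,347), tip (344,353), and the foot's corners are (380,261), (457,286), (432,342), (359,319).

Run:
```python
from h import *
T=load('top0');S=load('side0');W=load('w1')
for k,a,b,w in [('h+',(318,241.2),(312,232.5),(303,49)),('h-',(374.5,244.2),(333.3,205),(303,162)),('post',(485,173.2),(328.2,124.2),(434,373)),('tip',(473.2,216.2),(354,136),(344,353))]:
    for n,o in [('TS',((T,*a),(S,*b))),('TW',((T,*a),(W,*w))),('SW',((S,*b),(W,*w))),('TSW',((T,*a),(S,*b),(W,*w)))]:
        x,e=tri(*o);print(k,n,x.round(4),np.round(e,4))
for n,u,v,z in [('h+',303,49,.1),('h-',303,162,.1),('post',434,373,.172),('tip',344,353,.187),('seat',363,347,.165)]: print(n,plane(W,u,v,z).round(4))
for u,v in [(380,261),(457,286),(432,342),(359,319)]: print('foot',plane(W,u,v,.012).round(4))
for u,v in [(275,60),(333,60),(334,157),(276,155)]: print('rim',plane(W,u,v,.045).round(4))
```

```text
h+ TS [0.4903 0.0539 0.1008] [0.0002 0.0002]
h+ TW [0.4906 0.0539 0.1   ] [0. 0.]
h+ SW [0.4904 0.0537 0.1005] [0.0002 0.0002]
h+ TSW [0.4904 0.0538 0.1006] [0.0002 0.0003 0.0002]
h- TS [ 0.489  -0.0577  0.0913] [0.0012 0.0012]
h- TW [ 0.4878 -0.0536  0.104 ] [0.0023 0.0023]
h- SW [ 0.4868 -0.0526  0.0967] [0.0012 0.0012]
h- TSW [ 0.4879 -0.0546  0.0953] [0.0028 0.0015 0.0025]
post TS [ 0.6078 -0.252   0.17  ] [0.0065 0.0065]
post TW [ 0.6138 -0.2513  0.1698] [0.0009 0.0009]
post SW [ 0.6105 -0.2588  0.1612] [0.0056 0.0056]
post TSW [ 0.6103 -0.2529  0.168 ] [0.0049 0.0082 0.0033]
tip TS [ 0.5194 -0.2212  0.185 ] [0.0071 0.0071]
tip TW [ 0.5251 -0.219   0.1859] [0.0015 0.0015]
tip SW [ 0.5206 -0.2288  0.1741] [0.0056 0.0056]
tip TSW [ 0.5218 -0.2225  0.1815] [0.0057 0.0086 0.0032]
h+ [0.4906 0.0538 0.1   ]
h- [ 0.488  -0.0517  0.1   ]
post [ 0.6122 -0.2493  0.172 ]
tip [ 0.524 -0.217  0.187]
seat [ 0.5439 -0.2241  0.165 ]
foot [ 0.5825 -0.1889  0.012 ]
foot [ 0.6854 -0.2256  0.012 ]
foot [ 0.6571 -0.3079  0.012 ]
foot [ 0.5561 -0.2715  0.012 ]
rim [0.4589 0.0521 0.045 ]
rim [0.5212 0.0511 0.045 ]
rim [ 0.5218 -0.0517  0.045 ]
rim [ 0.4558 -0.0483  0.045 ]
```

```bash
python3 -c "
from h import *
go([.4901,.034,.08],88.6)"
```

```text
rot [-0.0008  0.0006  0.0057] shift [ 0.3823 -0.0415  1.0037] pos [ 0.4997 -0.0809  0.3811] F [0.2 0.9 0.7] t 2.825 w 0.08545819343568203
```

Emit:
apply_moves:
  xyz:
    - [0.1274,-0.0138,0.15]
    - [0.1274,-0.0138,0.15]
    - [0.1274,-0.0138,0.15]
    - [0,0,0.12]
    - [0,0,0.12]
    - [0,0,0.1]
    - [0,0,0]
    - [0,0,0]
  rot:
    - [0,0,0.0057]
    - [0,0,0]
    - [0,0,0]
    - [0,0,0]
    - [0,0,0]
    - [0,0,0]
    - [0,0,0]
    - [0,0,0]
  hand: [1,1,1,1,1,1,1,1]

```text
clock: 3.82
position: [0.4912, 0.0337, 0.1455]
ee_rot: [0.001, 0.716, 0.698, 0.001]
contact_force: [0.2, -0.6, 0.7]
width: 0.0854
gripper_force: 0.0
```

```bash
python3 -c "
from h import *
go([.4901,.034,.08],88.6)
c,p=grab('wrist','w2')
print(proj(c,[.4901,.034,.1]),proj(c,[.4893,.001,.115]))"
```

```text
rot [ 0.002   0.0004 -0.0007] shift [ 0.001  -0.0038  0.2184] pos [0.4912 0.0337 0.1455] F [ 0.2 -0.6  0.7] t 3.825 w 0.08544307835845641
(np.float64(312.28251917278817), np.float64(266.76867125674886)) (np.float64(312.28652521077447), np.float64(344.2824524954358))
```

View pics/w2.png

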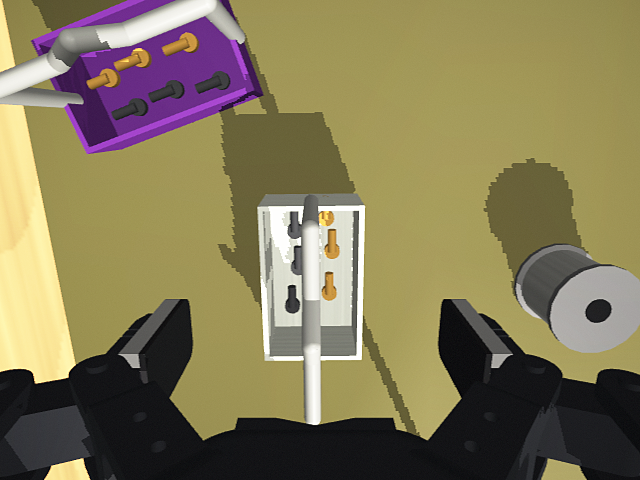

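The bar appears at column 311 with its level part at v≈222–300. This agrees with my predicted grasp point (312,267), so I descend and grip.

Emit:
apply_moves:
  xyz:
    - [0,-0.0038,0.11]
    - [0,0,0.1084]
    - [0,0,0]
    - [0,0,0]
    - [0,0,0]
    - [0,0,0]
    - [0,0,0]
    - [0,0,0]
  rot:
    - [0,0,0]
    - [0,0,0]
    - [0,0,0]
    - [0,0,0]
    - [0,0,0]
    - [0,0,0]
    - [0,0,0]
    - [0,0,0]
  hand: [1,1,1,-1,-1,-1,-1,-1]
  force: 70

```text
clock: 4.88
position: [0.4892, 0.0347, 0.0792]
ee_rot: [0.0, 0.715, 0.699, 0.0]
contact_force: [-1.4, 0.2, 4.9]
width: 0.007
gripper_force: 68.3
```

Emit:
apply_moves:
  xyz:
    - [0,0,0]
    - [0,0,0]
    - [0,0,0]
    - [0,0,-0.05]
    - [0,0,-0.1]
  rot:
    - [0,0,0]
    - [0,0,0]
    - [0,0,0]
    - [0,0,0]
    - [0,0,0]
  hand: [-1,-1,-1,-1,-1]

```text
clock: 5.5
position: [0.4877, 0.0348, 0.1226]
ee_rot: [-0.002, 0.716, 0.699, -0.001]
contact_force: [-0.3, 0.3, -1.9]
width: 0.0063
gripper_force: 68.4
```

```bash
python3 -c "
from h import *
go([.4825,-.167,.172],70)"
```

```text
rot [-0.0042  0.0004  0.3104] shift [-0.6379  0.2136 -0.1647] pos [0.4877 0.0348 0.1226] F [-0.3  0.3 -1.9] t 5.5 w 0.006265013096104238
```

Emit:
apply_moves:
  xyz:
    - [0,0,-0.055]
    - [0,0,-0.055]
    - [0,0,-0.055]
    - [0,0,0]
  rot:
    - [-0.0042,0,0.0776]
    - [0,0,0.0776]
    - [0,0,0.0776]
    - [0,0,0.0776]
  hand: [-1,-1,-1,-1]

```text
clock: 6.0
position: [0.4898, 0.0346, 0.174]
ee_rot: [0.002, 0.82, 0.573, 0.003]
contact_force: [-0.5, -0.4, -2.3]
width: 0.0067
gripper_force: 68.5
```

Emit:
apply_moves:
  xyz:
    - [-0.1063,0.0356,0]
    - [-0.1063,0.0356,0]
    - [-0.1063,0.0356,0]
    - [-0.1063,0.0356,0]
    - [-0.1063,0.0356,0]
    - [-0.1063,0.0356,0]
    - [0,0,0]
    - [0,0,0]
  rot:
    - [0,0,0]
    - [0,0,0]
    - [0,0,0]
    - [0,0,0]
    - [0,0,0]
    - [0,0,0]
    - [0,0,0]
    - [0,0,0]
  hand: [-1,-1,-1,-1,-1,-1,-1,-1]

```text
clock: 7.0
position: [0.4835, -0.1666, 0.1727]
ee_rot: [0.0, 0.819, 0.573, 0.002]
contact_force: [0.1, 0.4, -2.4]
width: 0.0069
gripper_force: 68.5
```

```bash
python3 -c "
from h import *
go([.4825,-.167,.172],70)
for n in ['top','side','wrist']: c,p=grab(n,n+'3')
a=cv2.imread('pics/top3.png')[150:270,360:500];b=cv2.imread('pics/side3.png')[100:220,280:420]
w=cv2.resize(cv2.imread('pics/wrist3.png'),(400,300))
i=np.vstack([np.hstack([cv2.resize(a,(350,300),interpolation=2),cv2.resize(b,(350,300),interpolation=2)]),np.hstack([w,np.zeros((300,300,3),'u1')])])
cv2.imwrite('pics/m3.png',i)
print(proj(c,[.612,-.2493,.172]),proj(c,[.524,-.217,.187]))"
```

```text
rot [ 0.0025 -0.0019 -0.0004] shift [-0.0024 -0.0025  0.0022] pos [ 0.4835 -0.1666  0.1727] F [ 0.1  0.4 -2.4] t 7.0 w 0.00691721925071389
(np.float64(687.4526206946093), np.float64(385.9823296217435)) (np.float64(467.18360907657745), np.float64(410.6815564087968))
```

View pics/m3.png

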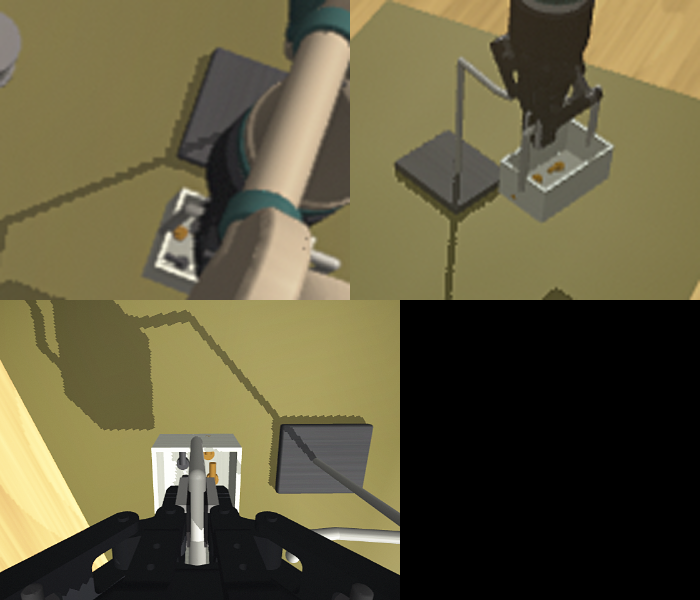

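Wrist view: the caddy hangs level in the grip, and the hook arm is visible from (640,373) to its tip near (464,405). I predicted the tip at (467,411). I'll check the arm's line numerically.

Run:
```python
from h import *
c=load('wrist3');im=cv2.imread('pics/wrist3.png').astype(int)
sat=im.max(2)-im.min(2);m=(sat<25)&(im.mean(2)>110);m[:330]=0
for u in (480,500,520,540,560,580,600,620,638):
    v=np.where(m[:,u])[0]; print(u,(v.min(),v.max(),len(v)) if len(v) else None)
post=np.array([.612,-.2495,0]);ex=np.array([.9397,-.342,0])
for x,z in [(0,.172),(-.02,.1695),(-.04,.167),(-.055,.165),(-.075,.168),(-.092,.187)]:
    print(x,np.round(proj(c,post+ex*x+[0,0,z]),1))
```

```text
480 None
500 None
520 (np.int64(368), np.int64(379), 12)
540 (np.int64(366), np.int64(382), 17)
560 (np.int64(367), np.int64(384), 18)
580 (np.int64(369), np.int64(385), 17)
600 (np.int64(370), np.int64(387), 18)
620 (np.int64(372), np.int64(388), 17)
638 (np.int64(373), np.int64(389), 17)
0 [687.5 386.4]
-0.02 [633.1 382.6]
-0.04 [580.1 379. ]
-0.055 [541.2 376.1]
-0.075 [496.3 380.5]
-0.092 [472.  411.7]
```

Emit:
apply_moves:
  xyz:
    - [0.0027,0.0522,0]
    - [0,0.0522,0]
    - [0,0.0522,0]
    - [0,0.0522,0]
    - [0,0.0522,0]
    - [0,0.0522,0]
    - [0,0,0]
    - [0,0,0]
  rot:
    - [0,0,0]
    - [0,0,0]
    - [0,0,0]
    - [0,0,0]
    - [0,0,0]
    - [0,0,0]
    - [0,0,0]
    - [0,0,0]
  hand: [-1,-1,-1,-1,-1,-1,-1,-1]

```text
clock: 8.15
position: [0.572, -0.1982, 0.1735]
ee_rot: [0.001, 0.819, 0.574, 0.001]
contact_force: [0.5, -0.4, -1.7]
width: 0.0069
gripper_force: 68.4
```

```bash
python3 -c "
from h import *
go([.572,-.198,.14],70)
c,p=grab('wrist','wrist4');c,p=grab('side','side4')
a=cv2.imread('pics/side4.png')[90:210,280:420];w=cv2.resize(cv2.imread('pics/wrist4.png'),(400,300))
cv2.imwrite('pics/m4.png',np.hstack([w,cv2.resize(a,(350,300),interpolation=2)]))
"
```

```text
rot [ 0.0027 -0.0012  0.0003] shift [ 7.000e-04 -1.000e-04  1.116e-01] pos [ 0.572  -0.1982  0.1735] F [ 0.5 -0.4 -1.7] t 8.15 w 0.006903146036872319
```

View pics/m4.png

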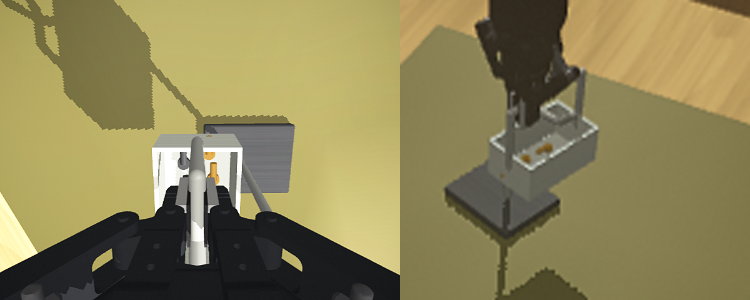

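The caddy sits over the hook with the arm through its handle (side view: tray in front of the post, tip near (555,108)). I lower it and watch the force.

Emit:
apply_moves:
  xyz:
    - [0,0,0.03]
    - [0,0,0.03]
    - [0,0,0.025]
    - [0,0,0.015]
    - [0,0,0]
    - [0,0,0]
  rot:
    - [0,0,0]
    - [0,0,0]
    - [0,0,0]
    - [0,0,0]
    - [0,0,0]
    - [0,0,0]
  hand: [-1,-1,-1,-1,-1,-1]

```text
clock: 9.0
position: [0.5729, -0.1986, 0.1439]
ee_rot: [0.002, 0.819, 0.574, 0.002]
contact_force: [-0.7, 0.4, -2.0]
width: 0.0066
gripper_force: 68.5
```

Emit:
apply_moves:
  xyz:
    - [0,0,0.007]
    - [0,0,0.006]
    - [0,0,0]
  rot:
    - [0,0,0]
    - [0,0,0]
    - [0,0,0]
  hand: [-1,-1,-1]

```text
clock: 9.38
position: [0.5731, -0.1984, 0.1406]
ee_rot: [0.002, 0.819, 0.574, 0.002]
contact_force: [-0.4, 1.7, 3.2]
width: 0.0063
gripper_force: 69.0
```

Emit:
apply_moves:
  xyz:
    - [0,0,0]
    - [0,0,0]
    - [0,0,0]
    - [0,0,0]
    - [0,0,0]
    - [0,0,0]
  rot:
    - [0,0,0]
    - [0,0,0]
    - [0,0,0]
    - [0,0,0]
    - [0,0,0]
    - [0,0,0]
  hand: [-0.4,0,0.3,0.5,0.5,0.5]

```text
clock: 10.12
position: [0.5727, -0.1985, 0.1398]
ee_rot: [0.001, 0.819, 0.574, 0.002]
contact_force: [0.2, -0.1, -0.2]
width: 0.0638
gripper_force: 0.0
```

Emit:
apply_moves:
  xyz:
    - [0,0,-0.05]
    - [0,0,-0.1]
    - [0,0,-0.15]
    - [0,0,-0.15]
    - [0,0,-0.15]
    - [0,0,-0.1]
    - [0,0,0]
  rot:
    - [0,0,0]
    - [0,0,0]
    - [0,0,0]
    - [0,0,0]
    - [0,0,0]
    - [0,0,0]
    - [0,0,0]
  hand: [0.5,0.5,0.5,0.5,0.5,0.5,0.5]

```text
clock: 11.0
position: [0.5727, -0.1988, 0.3539]
ee_rot: [0.005, 0.819, 0.574, 0.004]
contact_force: [1.1, -0.7, 0.6]
width: 0.0644
gripper_force: 0.0
```

```bash
python3 -c "
from h import *
c,p=grab('wrist','wrist5');c,p=grab('side','side5')
a=cv2.imread('pics/side5.png')[90:210,280:420];w=cv2.resize(cv2.imread('pics/wrist5.png'),(400,300))
cv2.imwrite('pics/m5.png',np.hstack([w,cv2.resize(a,(350,300),interpolation=2)]))
go([.56,.16,.32],83)
"
```

```text
rot [ 0.0042 -0.0006 -0.2165] shift [ 1.1806 -0.1833  0.0993] pos [ 0.5714 -0.1982  0.3498] F [ 0.2 -0.3 -1.2] t 11.1 w 0.06412538756144576
```

View pics/m5.png

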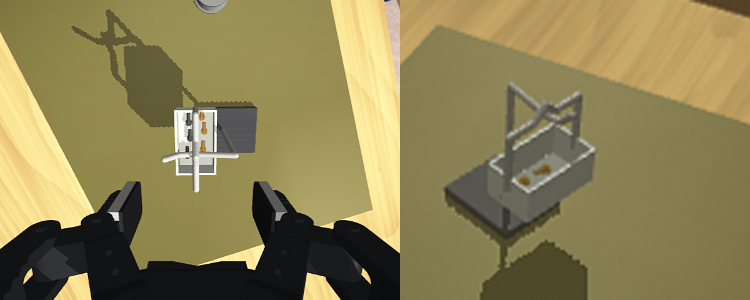

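The caddy hangs free on the seat: in the wrist view the hook rod crosses under the peak at (197,156), and the side view shows it hanging level. Next, the holder.

```bash
python3 -c "
from h import *
go([.59,.28,.33],83)
"
```

```text
rot [ 0.0042 -0.0006 -0.2165] shift [ 1.5898 -0.1328  0.0659] pos [ 0.5714 -0.1982  0.3498] F [ 0.2 -0.3 -1.2] t 11.1 w 0.06412538756144576
```

Emit:
apply_moves:
  xyz:
    - [0,0,0]
    - [0,0,0]
    - [0.159,-0.0133,0.0066]
    - [0.159,-0.0133,0.0066]
    - [0.159,-0.0133,0.0066]
    - [0.159,-0.0133,0.0066]
    - [0.159,-0.0133,0.0066]
  rot:
    - [0.0042,0,-0.108]
    - [0,0,-0.108]
    - [0,0,0]
    - [0,0,0]
    - [0,0,0]
    - [0,0,0]
    - [0,0,0]
  hand: [0.5,0.5,0.5,0.5,0.5,0.5,0.5]

```text
clock: 11.98
position: [0.5802, 0.0423, 0.3381]
ee_rot: [-0.002, 0.749, 0.662, -0.001]
contact_force: [-0.2, -0.4, -1.2]
width: 0.0642
gripper_force: 0.0
```

Emit:
apply_moves:
  xyz:
    - [0.159,-0.0133,0.0066]
    - [0.159,-0.0133,0.0066]
    - [0.159,-0.0133,0.0066]
    - [0.159,-0.0133,0.0066]
    - [0.159,-0.0133,0.0066]
    - [0,0,0]
    - [0,0,0]
  rot:
    - [0,0,0]
    - [0,0,0]
    - [0,0,0]
    - [0,0,0]
    - [0,0,0]
    - [0,0,0]
    - [0,0,0]
  hand: [0.5,0.5,0.5,0.5,0.5,0.5,0.5]

```text
clock: 12.85
position: [0.5899, 0.2795, 0.3288]
ee_rot: [-0.001, 0.749, 0.663, -0.001]
contact_force: [0.6, 0.3, -0.3]
width: 0.0643
gripper_force: 0.0
```

```bash
python3 -c "
from h import *
c,p=grab('wrist','w6')
go([.62,.243,.06],83)
c,p=grab('top','t6')
"
```

```text
rot [-0.0017  0.0008 -0.001 ] shift [-0.1068  0.1135  0.8978] pos [0.5901 0.279  0.3294] F [ 0.2 -0.9  0.9] t 12.9 w 0.06423774234044013
```

View pics/w6.png

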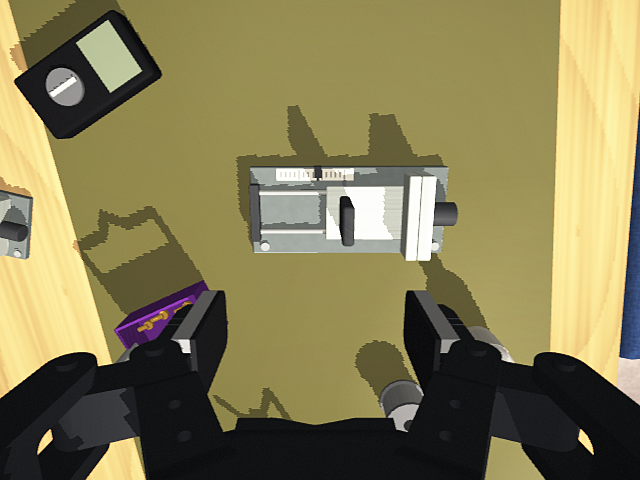

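The wrist view shows the holder nearly aligned with the image, the tab's dark blob at u≈341–355, v≈197–245, and the marker on the scale at (318,172). I'll refine by masks.

Run:
```python
from h import *
c=load('w6');g=cv2.cvtColor(cv2.imread('pics/w6.png'),6)
print('tab');
for v in range(194,249,3): 
    u=np.where(g[v,332:365]<70)[0]+332; print(v,(u.min(),u.max()) if len(u) else None,end=' ')
print('\nmark rows');
for v in range(162,192): print(v,' '.join('%3d'%x for x in g[v,308:352:1]))
for u,v in [(250,167),(447,167),(255,253)]: print(plane(c,u,v,.012).round(4))
print('jaw top', [plane(c,u,v,.055).round(4) for u,v in [(408,177),(404,259),(435,177),(431,259)]])
x=proj(c,[.618,.2425,.086]);print(x, plane(c,348.5,224,.086))
```

```text
tab
194 None 197 (np.int64(341), np.int64(348)) 200 (np.int64(340), np.int64(350)) 203 (np.int64(340), np.int64(351)) 206 (np.int64(340), np.int64(352)) 209 (np.int64(340), np.int64(344)) 212 (np.int64(340), np.int64(344)) 215 (np.int64(340), np.int64(344)) 218 (np.int64(340), np.int64(344)) 221 (np.int64(340), np.int64(344)) 224 (np.int64(340), np.int64(344)) 227 (np.int64(339), np.int64(344)) 230 (np.int64(340), np.int64(353)) 233 (np.int64(341), np.int64(353)) 236 (np.int64(341), np.int64(353)) 239 (np.int64(342), np.int64(353)) 242 (np.int64(342), np.int64(344)) 245 (np.int64(345), np.int64(345)) 248 None 
mark rows
162  90  89  88  90  89  90  90  90  89  91  86  90  91  91  89  91  90  89  90  89  89  88  88  89  88  89  90  89  88  89  90  89  91  89  90  90  89  91  89  89  90  89  91  89
163  91  89  91  89  90  89  91  91  90  93  90  91  91  90  89  87  90  89  90  90  90  91  88  92  88  91  90  89  89  89  90  90  89  91  91  90  91  92  91  90  92  93  89  91
164  90  92  90  92  90  92  95  95  96  95  95  95  96  93  92  93  92  91  93  90  91  91  90  93  91  94  92 
[... 4537 characters left out ...]
05 247 255 253 253 253 253 253
190 131 130 130 131 131 132 132 131 130 134 135 137 136 136 136 137 136 132 150 192 207 204 202 205 205 203 203 203 201 200 203 203 201 203 201 200 196 243 255 251 251 251 251 251
191 172 174 173 172 174 174 176 175 177 166 156 159 160 160 161 160 159 157 162 189 205 202 201 202 203 201 202 202 204 202 202 203 202 204 202 202 196 245 255 252 251 251 251 251
[0.5205 0.3078 0.012 ]
[0.7357 0.2816 0.012 ]
[0.5101 0.2089 0.012 ]
jaw top [array([0.6836, 0.2824, 0.055 ]), array([0.674 , 0.1962, 0.055 ]), array([0.7105, 0.2791, 0.055 ]), array([0.7024, 0.1928, 0.055 ])]
(np.float64(349.24802100270125), np.float64(230.59301723183967)) [0.61793814 0.24908487 0.086     ]
```

Run:
```python
from h import *
c=load('w6')
a=plane(c,317.6,179,.02);b=plane(c,344.4,183,.02);ex=np.array([.9932,-.1166,0])
print(a.round(4),b.round(4),'travel',(b-a)@ex)
go([.6185,.247,.05],83.3)
```

```text
[0.5929 0.2867 0.02  ] [0.6214 0.2789 0.02  ] travel 0.029276331640511872
rot [-0.0009  0.0002 -0.0065] shift [-0.094   0.1057  0.9328] pos [0.5903 0.2787 0.3298] F [ 0.7 -0.7  0.1] t 12.95 w 0.06399785917865487
```

Emit:
apply_moves:
  xyz:
    - [-0.094,0.1057,0.1]
    - [0,0,0.18]
    - [0,0,0.18]
    - [0,0,0.18]
    - [0,0,0.14]
    - [0,0,0.08]
    - [0,0,0.07]
    - [0,0,0]
  rot:
    - [0,0,-0.0065]
    - [0,0,0]
    - [0,0,0]
    - [0,0,0]
    - [0,0,0]
    - [0,0,0]
    - [0,0,0]
    - [0,0,0]
  hand: [0.5,0.5,0.5,0.5,0.5,0.5,0.5,0.5]

```text
clock: 13.95
position: [0.6173, 0.2465, 0.0498]
ee_rot: [-0.001, 0.747, 0.664, -0.002]
contact_force: [-0.4, 0.7, 1.3]
width: 0.0638
gripper_force: 0.0
```

Run:
```python
from h import *
go([.6185,.247,.05],83.3)
```

```text
rot [-0.0036  0.0009 -0.0005] shift [ 0.002   0.0039 -0.0006] pos [0.6173 0.2465 0.0498] F [-0.4  0.7  1.3] t 13.95 w 0.06382624775277491
```

No contact and the pose is good, so I close on the tab.

Emit:
apply_moves:
  xyz:
    - [0,0.003,0]
    - [0,0,0]
    - [0,0,0]
    - [0,0,0]
    - [0,0,0]
    - [0,0,0]
    - [0,0,0]
    - [0,0,0]
  rot:
    - [0,0,0]
    - [0,0,0]
    - [0,0,0]
    - [0,0,0]
    - [0,0,0]
    - [0,0,0]
    - [0,0,0]
    - [0,0,0]
  hand: [0.2,-0.2,-0.5,-1,-1,-1,-1,-1]
  force: 80

```text
clock: 14.95
position: [0.6176, 0.2485, 0.0524]
ee_rot: [-0.001, 0.747, 0.665, -0.001]
contact_force: [-5.5, -0.2, 5.7]
width: 0.0111
gripper_force: 80.0
```

Run:
```python
from h import *
go([.6185,.247,.05],83.3)
c,p=grab('wrist','w7');g=cv2.cvtColor(p,7)
print([np.round(proj(c,q),1) for q in ([.5929,.2867,.02],[.6214,.2789,.02])])
```

```text
rot [-0.0026 -0.0008  0.0007] shift [-0.0048  0.0034  0.0081] pos [0.6176 0.2485 0.0524] F [-5.5 -0.2  5.7] t 14.95 w 0.011129093316355743
[array([247.6, 200.5]), array([315.7, 210.7])]
```

Emit:
apply_moves:
  xyz:
    - [0,-0.012,-0.006]
    - [0,-0.015,0]
    - [0,-0.015,0]
    - [0,-0.015,0]
    - [0,-0.015,0]
    - [0,-0.01,0]
    - [0,0,0]
    - [0,0,0]
  rot:
    - [0,0,0]
    - [0,0,0]
    - [0,0,0]
    - [0,0,0]
    - [0,0,0]
    - [0,0,0]
    - [0,0,0]
    - [0,0,0]
  hand: [-1,-1,-1,-1,-1,-1,-1,-1]

```text
clock: 16.0
position: [0.5965, 0.2511, 0.0525]
ee_rot: [0.001, 0.747, 0.665, 0.001]
contact_force: [5.6, 0.2, -9.0]
width: 0.011
gripper_force: 78.4
```

Run:
```python
from h import *
c,p=grab('wrist','w8')
u,v=proj(c,[.5929,.2867,.02]);print(u,v)
cv2.imwrite('pics/w8b.png',np.hstack([cv2.resize(p[:,:,::-1],(400,300)),cv2.resize(p[int(v)-50:int(v)+50,int(u)-50:int(u)+83,::-1],(400,300),interpolation=2)]))
g=cv2.cvtColor(p,7)
print(int(u)-50,int(v)-50)
go([.6185,.247,.05],83.3)
```

```text
296.75937034794015 200.77078775464923
246 150
rot [ 0.0027 -0.0014  0.0008] shift [-0.005   0.0741  0.0084] pos [0.5966 0.2511 0.0525] F [ 5.1  0.6 -7.8] t 16.05 w 0.011038545550812597
```

View pics/w8b.png

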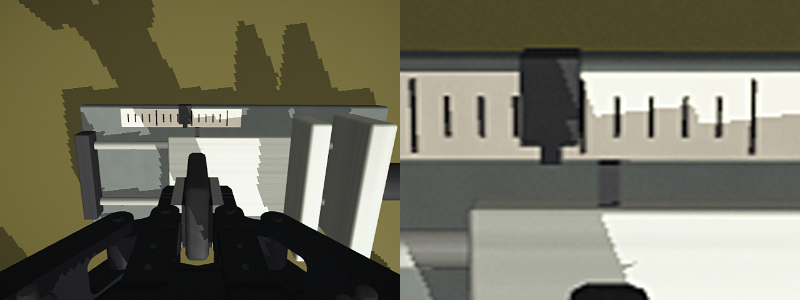

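The crop shows the marker tip at about (295.9,203) and the index tooth at about (315.7,205) in full-image pixels. The remaining gap is about 19.8 px, or 8.5 mm.

Emit:
apply_moves:
  xyz:
    - [0,-0.012,0]
    - [0,-0.012,0]
    - [0,-0.005,0]
    - [0,0,0]
    - [0,0,0]
    - [0,0,0]
  rot:
    - [0,0,0]
    - [0,0,0]
    - [0,0,0]
    - [0,0,0]
    - [0,0,0]
    - [0,0,0]
  hand: [-1,-1,-1,-1,-1,-1]

```text
clock: 16.8
position: [0.5883, 0.2521, 0.0525]
ee_rot: [0.001, 0.747, 0.665, 0.002]
contact_force: [6.0, -0.0, -8.7]
width: 0.0108
gripper_force: 78.4
```

```bash
cat > m.py <<'E'
from h import *
import sys
c,p=grab('wrist',sys.argv[1]);g=cv2.cvtColor(p,7).astype(int)
u,v=proj(c,[.5929,.2867,.02]);print(u,v)
for r in range(194,222,1): print(r,' '.join('%3d'%x for x in g[r,300:336]))
E
python3 m.py w9; python3 -c "
from h import *
go([.6185,.247,.05],83.3)"
```

```text
315.9791367185509 200.89646931193346
194 196 159  44  40 161 179 100  64  70  71  71  72  70  72  72  69  71  72  72  71  73  70  73  73  66  18 135 200 190 187 186 185 186 187 196 144
195 194 151  45  89 176 176 101  63  68  71  72  71  71  72  72  71  72  72  72  72  73  75  73  73  63  18 133 198 188 184 187 185 187 186 192 150
196 192 196 197 198 200 174 101  61  67  69  70  68  69  71  70  71  70  71  69  72  67  70  70  75  66  19 132 199 186 185 184 185 185 185 190 192
197 188 192 191 192 195 167  97  57  62  62  62  65  67  69  70  71  69  71  66  67  62  63  63  63  61  17 134 196 187 184 184 185 185 185 186 187
198 188 190 190 189 194 164 100  82  86  85  88  93  83  67  70  69  70  66  61  73  90  86  88  91  67   0 134 196 187 184 184 184 185 184 186 185
199 189 187 188 190 191 192 195 198 201 202 205 180 106  65  68  73  70  67 101 173 204 199 199 206 141   1 136 194 187 183 184 187 185 185 184 184
200 188 187 188 187 187 189 190 192 192 193 200 172  99  62  71  69  67  64  99 169 195 190 189 195 130   0 131 193 184 185 182 185 184 185 186 185
201 189 189 191 189 190 191
[... 2519 characters left out ...]
5  94  93  93  92  86  74  70  71  74  71  71  79  91  95  93  95  94  94  93  95  93  94  93  95  94  94  93  94  93
219  94  93  94  93  94  93  94  93  95  93  94  96  94  94  94  90  92  89  90  89  88  88  89  89  87  87  87  87  87  88  85  88  86  88  87  86
220 167 166 168 167 167 166 168 168 164 166 166 164 165 162 160 158 159 160 158 159 158 158 157 158 158 158 157 158 155 155 157 156 157 156 156 156
221 169 171 171 170 170 170 169 171 170 169 169 164 200 229 225 224 223 222 222 222 222 221 223 221 221 222 222 222 222 221 220 221 220 220 218 219
rot [ 0.0034 -0.0015  0.0009] shift [-0.0052  0.1017  0.0083] pos [0.5884 0.2521 0.0525] F [ 6.2  0.1 -9.1] t 16.85 w 0.010967975839969914
```

Tooth and marker tip are both centred at column ≈315.1, which puts them within 0.1 mm of each other. I'll check for drift and that the caddy still hangs, then hand in.

Emit:
apply_moves:
  xyz:
    - [0,0,0]
    - [0,0,0]
    - [0,0,0]
    - [0,0,0]
  rot:
    - [0,0,0]
    - [0,0,0]
    - [0,0,0]
    - [0,0,0]
  hand: [-1,-1,-1,-1]

```text
clock: 17.35
position: [0.5884, 0.2521, 0.0525]
ee_rot: [0.001, 0.747, 0.665, 0.002]
contact_force: [6.1, 0.3, -8.2]
width: 0.0109
gripper_force: 78.4
```

```bash
python3 m.py w10 | grep -E '^(200|210) '; python3 -c "
from h import *
c,p=grab('side','side10');a=cv2.imread('pics/side5.png')[90:210,295:390].astype(int);b=p[90:210,295:390,::-1].astype(int)
print('changed px',(abs(a-b).max(2)>40).sum())"
```

```text
200 187 190 188 188 190 189 190 191 193 193 197 175 101  62  71  72  70  62  98 169 196 191 189 197 131   0 131 193 185 184 185 186 186 185 185 185
210  88  85  88  87  87  88  87  88  88  90  90  86  74  69  71  70  70  70  76  83  89  90  90  87  89  87  87  88  88  89  91  89  87  90  88  88
changed px 3298
```

Run:
```python
from h import *
b=cv2.imread('pics/side10.png').astype(int);a=cv2.imread('pics/side5.png').astype(int)
d=abs(a-b).max(2)>40
ys,xs=np.where(d[90:210,295:390]);print('diff box',xs.min()+295,xs.max()+295,ys.min()+90,ys.max()+90)
for v in range(90,210,8): print(v,''.join('#' if x else '.' for x in d[v,290:400:2]), b[v,330].tolist(),a[v,330].tolist())
c,p=grab('top','top10');p=p.astype(int)
post=np.array([.612,-.2495,0]);ex=np.array([.9397,-.342,0]);ey=np.array([.342,.9397,0]);s=post-.055*ex
for n,x,y,z in [('h+',0,.04,.161),('h-',0,-.04,.161),('rim+',0,.05,.106),('rimA',-.03,0,.106),('rimB',.03,0,.106)]:
    u,v=proj(c,s+x*ex+y*ey+[0,0,z]);print(n,round(u),round(v),p[round(v)-1:round(v)+2,round(u)-1:round(u)+2].mean((0,1)).round())
```

```text
diff box 295 389 90 182
90 ...............#######################################. [97, 118, 129] [93, 154, 185]
98 ..........############################################# [92, 113, 123] [95, 154, 184]
106 ####.........########################################## [88, 109, 119] [94, 153, 184]
114 ##.......................############################## [89, 108, 118] [90, 134, 143]
122 ...........................############################ [81, 101, 109] [88, 133, 141]
130 ...#.................########...###########....##.##### [76, 95, 103] [86, 99, 104]
138 #####.#...........####..#.......######...........##.### [72, 89, 97] [88, 131, 140]
146 ...........#####..###..........#....................#.# [68, 82, 90] [195, 205, 199]
154 .............##........##.............................. [63, 80, 86] [83, 96, 97]
162 ...............####.................................... [38, 98, 128] [33, 87, 114]
170 .......#............................................... [100, 115, 114] [91, 105, 105]
178 ........#.............................................. [98, 110, 111] [88, 102, 102]
186 ....................................................... [92, 141, 148] [84, 130, 136]
194 ....................................................... [47, 82, 86] [41, 74, 78]
202 ....................................................... [45, 80, 85] [41, 74, 78]
h+ 453 195 [93. 90. 84.]
h- 494 210 [95. 91. 79.]
rim+ 439 202 [129. 121. 106.]
rimA 459 224 [150. 147. 134.]
rimB 468 197 [114. 111. 103.]
```

The changed pixels are the arm passing in front. The tray rows below it (v>154) are unchanged, so the caddy still hangs as it did.

```bash
python3 -c "
from rig import job
print(job.sign_off())"
```

```text
the job is handed in; nothing more can be done
None
```

The caddy hangs free by its handle on the hook, and the gripper is holding the jaw open with its index tooth within about 0.1 mm of the marker; I handed the job in at about 17.5 s.

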